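Set up three lenses by size between lamp and screen on an optics board

TASK

Build the lens row on the black optics board: stand the three round lens holders upright on the three round metal pads, one on each with its whole foot on the pad, the largest lens on the pad nearest the white screen, the medium one in the middle and the smallest nearest the lamp. Turn each so that one looks through its lens along the row from lamp to screen, and set it down gently without dropping it or letting it fall over. Leave the two square mirror mounts standing where they are.

Things in the scene. Friction and masses are not known exactly. Their poses are not given: they have to be found in the camera images.
- lens_small: Small lens holder, loose: upright round black ring 32 mm across, 14 thick, clear lens in it; steel post, round foot 46 mm across, 10 high. Origin: centre of foot's underside; z up; y: lens axis (both ways alike); x: along ring's diameter. Ring centre 60 mm above origin, top 76. Grip from above on flat cheeks at the ring's +x and -x sides: 60 mm up, 12 wide, 18 high, 36 mm apart outside.
- lens_medium: Medium lens holder, loose: upright round black ring 44 mm across, 14 thick, clear lens in it; steel post, round foot 46 mm across, 10 high. Origin: centre of foot's underside; z up; y: lens axis (both ways alike); x: along ring's diameter. Ring centre 60 mm above origin, top 82. Grip from above on flat cheeks at the ring's +x and -x sides: 60 mm up, 12 wide, 18 high, 48 mm apart outside.
- lens_large: Large lens holder, loose: upright round black ring 56 mm across, 14 thick, clear lens in it; steel post, round foot 46 mm across, 10 high. Origin: centre of foot's underside; z up; y: lens axis (both ways alike); x: along ring's diameter. Ring centre 60 mm above origin, top 88. Grip from above on flat cheeks at the ring's +x and -x sides: 60 mm up, 12 wide, 18 high, 60 mm apart outside.
- pad_left: Pad at the row's +y end (robot's left): flat aluminium disc 70 mm across, 4 thick, fixed on the 12 mm thick black board; its top is 16 mm above the table. Origin: centre of its underside, 12 mm above the table; its y axis runs along the row from right to left. Pads are 74 to 106 mm apart between centres; pads, lamp and screen stand in one straight row.
- pad_mid: Middle pad of the row: flat aluminium disc 70 mm across, 4 thick, fixed on the 12 mm thick black board; its top is 16 mm above the table. Origin: centre of its underside, 12 mm above the table; its y axis runs along the row from right to left. Pads are 74 to 106 mm apart between centres; pads, lamp and screen stand in one straight row.
- pad_right: Pad at the row's -y end (robot's right): flat aluminium disc 70 mm across, 4 thick, fixed on the 12 mm thick black board; its top is 16 mm above the table. Origin: centre of its underside, 12 mm above the table; its y axis runs along the row from right to left. Pads are 74 to 106 mm apart between centres; pads, lamp and screen stand in one straight row.
- screen: White screen: square white panel 90 mm wide, 5 thick, standing across one end of the row (either end) on a small black block, its top 95 mm above its origin; fixed. Origin: centre of its underside, on the board, 12 mm above the table. Its flat faces look along its y axis, the direction of the row.
- lamp: Lamp: upright white cylinder 52 mm across with black foot and cap 60 mm across, 98 mm high, at the other end of the row from the screen; fixed. Origin: centre of its underside, on the board, 12 mm above the table.
- mirror_a: One of two alike mirror mounts, loose, not to be moved: upright square black plate 52 mm wide and high, 12 thick, a mirror on one face, three knobs sticking out behind (to 28 mm from the middle), on the same foot as the lens holders. Top 86 mm above the table. Origin: centre of the foot's underside; knobs point along +y.
- mirror_b: One of two alike mirror mounts, loose, not to be moved: upright square black plate 52 mm wide and high, 12 thick, a mirror on one face, three knobs sticking out behind (to 28 mm from the middle), on the same foot as the lens holders. Top 86 mm above the table. Origin: centre of the foot's underside; knobs point along +y.
There are look-alikes about, which are no part of the job. What is shaped like the lens_medium but yellow is not meant.

How it is judged:
At the end, for the whole second after the job is handed in: Large lens holder on the pad nearest the screen, medium on the middle pad, small nearest the lamp: centred within 13 mm, foot flat, upright within 0.1 rad, lens axis within 0.3 rad of the row, released, at rest; both mirror mounts upright and within 25 mm of their starts (((y of screen in the frame of pad_mid above 0 m and horizontal distance between lens_large and pad_left below 0.013 m and z of lens_large in the frame of pad_left between 0.001 and 0.008 m and horizontal distance between lens_small and pad_right below 0.013 m and z of lens_small in the frame of pad_right between 0.001 and 0.008 m) or (y of screen in the frame of pad_mid below 0 m and horizontal distance between lens_large and pad_right below 0.013 m and z of lens_large in the frame of pad_right between 0.001 and 0.008 m and horizontal distance between lens_small and pad_left below 0.013 m and z of lens_small in the frame of pad_left between 0.001 and 0.008 m)) and horizontal distance between lens_medium and pad_mid below 0.013 m and z of lens_medium in the frame of pad_mid between 0.001 and 0.008 m and angle between each of lens_small, lens_medium, lens_large, mirror_a, mirror_b's own z axis and vertical below 0.1 rad and angle between the y axis of each of lens_small, lens_medium, lens_large and the y axis of screen, either way round below 0.3 rad and linear speed of each of lens_small, lens_medium, lens_large below 0.02 m/s and angular speed of each of lens_small, lens_medium, lens_large below 0.2 rad/s and contact force between each of lens_small, lens_medium, lens_large and the fingers below 0.05 N and distance of each of mirror_a, mirror_b from where it was at the start of the episode below 0.025 m); the robot touches nothing.
It fails at once if a mirror mount is pushed more than 25 mm from its place or tipped over (distance of any of mirror_a, mirror_b from where it was at the start of the episode above 0.025 m or angle between any of mirror_a, mirror_b's own z axis and vertical above 0.5 rad).
It fails at once if a lens holder falls over (angle between any of lens_small, lens_medium, lens_large's own z axis and vertical above 0.9 rad).
It fails at once if a lens holder is dropped or rammed onto a pad (more than 60 N) (contact force between any of lens_small, lens_medium, lens_large and pad_left above 60 N or contact force between any of lens_small, lens_medium, lens_large and pad_mid above 60 N or contact force between any of lens_small, lens_medium, lens_large and pad_right above 60 N).
It also fails if it takes over 90 s, if anything falls off the work surface, if the arm or the gripper's body presses on something with over 40 N, if the wrist force passes 120 N, or if a joint passes its speed limit or range.

ROBOT

A 6-joint arm with a two-finger parallel gripper is mounted at the origin on the work surface. World frame = base frame: x ahead of the robot, y to its left, z up, the work surface at z = 0. Lengths are in m, angles in rad, forces in N, time in s.
With the tool pointing down it reaches from about 0.275 to 0.85 m from the base axis. Payload 5.2 kg.
Tool frame: the origin (TCP) lies between the finger pads; the fingertips stand env.nose_length ahead of it and the grasp point (between the pads) lies 3 mm ahead of it (env.nose_length is the distance from the TCP to the fingertips, in m); z points along the fingers, y is the direction in which the jaws open and shut (so a half turn about z gives the same grasp; the last joint's range is limited). The gripper opens to 85 mm and grips with 20 to 120 N. Pads are 22 mm wide; open, the fingers measure 114 mm over their backs; the gripper's body (76 mm by 85 mm) begins 54 mm behind the grasp point. The pads swing forward as they close: fully open they stand 13 mm farther back than shut.
Start: joints at [1.037, 0.259, 1.535, -0, 1.348, -0.203], TCP at [0.179, 0.52, 0.232] pointing down, gripper open.
Joint ranges: [-3.14, 3.14], [-0.91, 2.08], [0.19, 2.58], [-1.22, 4.36], [0.22, 2.71], [-3.12, 3.12]. Speed limits (rad/s): [2.57, 2.57, 3.14, 3.14, 3.14, 3.14].

INTERFACE

Orientations are given as a unit quaternion [x, y, z, w].
In Python, from plant import env gives the robot as it stands.
- The arm moves only by the tool drive_tool, never from a script. Its argument "targets" is a list that holds one entry, the list of rows, each a list of 5 numbers: the opening, from 0 (shut) to 1 (fully open), then the shift along the tool's x, y, z scaled (see below), then the turn about the tool's z scaled (see below). In form: [[[grip, dx, dy, dz, roll], ...]]. A call has 1 to 20 rows; each row is the pose to reach, as a shift and turn from the pose commanded when the call began, along the tool's axes at that moment, turning the shorter way round; what a row does not reach only later rows make up. The controller multiplies each number of a shift by 0.12 m and each number of a turn by pi rad. A row lasts 1/12 s, in which the tool goes at most 41.7 mm and 7.16 degrees, less where a joint would pass 70% of its speed; a pose out of reach is approached as far as the arm can. A call with a number of a shift or a turn outside -1 to 1 is refused whole. A call with a gripper value outside its range is refused whole. The fingers move at their own pace and stop on an object; "force" is the grip in N (left out, the last holds). Time passes only in rows, so rows that repeat a pose let the fingers close. It gives the time, the measured TCP pose, the force and the opening at its end, in the units of the state.
- env.state(): the state, without advancing time (a new reading comes with each control period).
- env.read_camera(name): name is "side" or "top"; returns the picture (400x640x3 uint8, blue, green, red); there is no depth.
- env.camera_params(name): a dict with "vfov" (degrees; the focal length in pixels is half the picture's height over the tangent of half this angle, whatever the lens; pixels are square), "cx", "cy" (the principal point, pixels), "origin" and "orientation" of the camera in the world. Camera axes: x right, y down, z forward; pixel columns grow to the right and rows downward; lengths in m; the calibration is good to about 2 mm. A picture is of the moment at which its call begins. camera_params takes no time and is no camera call.
- env.job_done(): hands the job in, once; it reports no verdict.
Trained networks look in the newest picture that a camera, given by its name, has taken for a name from the list of things; names that differ only in an ending like _2 or _b are one class to them, and where a whole thing is asked for, a point or a joint stands for the part that bears it (a point fixed in the world has none). Each returns a list of dicts, best first, with "confidence" (0 to 1); they miss things now and then, are a little off and sometimes report something else, mostly with a low value. They report only what shows in the picture. A call takes as long as a camera call. They do not tell look-alikes from the thing itself.
- env.masks_of(thing, camera): "mask" (400x640 bool, what is visible of it) and "centre" ([column, row] in pixels, amid what is visible of it).
The state is a dict: "clock": time; "joint_positions": joint angles; "joint_velocities": joint speeds; "tau": joint torques, N m; "tool_pos": TCP position; "ee_rot": TCP orientation; "ft_force": force on the tool from outside, world axes, zero at the start; "torque": the same for the moment, N m; "opening": finger opening in m.
Only numpy, scipy, OpenCV 4.12 (cv2) and the standard library are available. Lean on these libraries where they do the work, as an engineer would, in place of code of your own. Each camera call takes 0.05 s, during which the arm holds its last target.

## Working session

There is one attempt and no reset: what is moved stays moved. The work goes in short steps, Python scripts to look and compute and a tool call to move; the robot and the scene stay as the last step left them, time stands still between calls to the robot, and variables do not carry over. Pictures are saved under pics/ and viewed, and the job is handed in when it is done.

Besides the shell and the picture viewer there is one more tool, called after "Request:" by a JSON object that holds its "name" and its "arguments". drive_tool: Moves the arm, as the interface text tells. Shifts and turns lie within -1 to 1; 1 stands for 0.12 m of shift or pi rad of turn. Its arguments: {"type":"object","properties":{"targets":{"type":"array"},"force":{"type":"number"}},"required":["targets"]}

```bash
ls; mkdir -p pics; python3 - <<'E'
from plant import env
import cv2
print(env.state()); print(env.nose_length)
for c in ("side","top"):
    cv2.imwrite(f"pics/{c}0.png",env.read_camera(c)); print(c,env.camera_params(c))
E
```

```text
pics
{'clock': 0.0, 'joint_positions': array([ 1.03718345e+00,  2.59319397e-01,  1.53607678e+00,  2.23552569e-05,
        1.34796700e+00, -2.02822453e-01]), 'joint_velocities': array([ 0.00173356,  0.00040729, -0.00357276, -0.00067914,  0.00110697,
       -0.00032654]), 'tau': array([-1.92320149e-03, -4.46025252e+01, -2.90570194e+01, -3.34816241e-04,
        1.16321931e-02, -1.46051030e-05]), 'tool_pos': array([0.17835234, 0.51974057, 0.2313899 ]), 'ee_rot': array([ 1.64644544e-01,  9.86352569e-01, -8.22003078e-04, -3.28822517e-04]), 'ft_force': array([-0.41956604,  0.30182603,  1.02044053]), 'torque': array([-0.03595894,  0.00476569, -0.01996381]), 'opening': 0.08483360917832951}
0.022
side {'vfov': 52.23172537079496, 'cx': 320.10226776453015, 'cy': 205.52072275006404, 'origin': array([ 0.37692655, -0.91138628,  0.75360339]), 'orientation': array([ 0.89752515, -0.0792593 ,  0.04224119, -0.43172011])}
top {'vfov': 47.51523426179591, 'cx': 314.1031098987709, 'cy': 199.1507455026188, 'origin': array([ 0.30014897, -0.04145977,  1.13510713]), 'orientation': array([ 0.71235834, -0.69383994,  0.07507552, -0.07413094])}
```

View pics/top0.png

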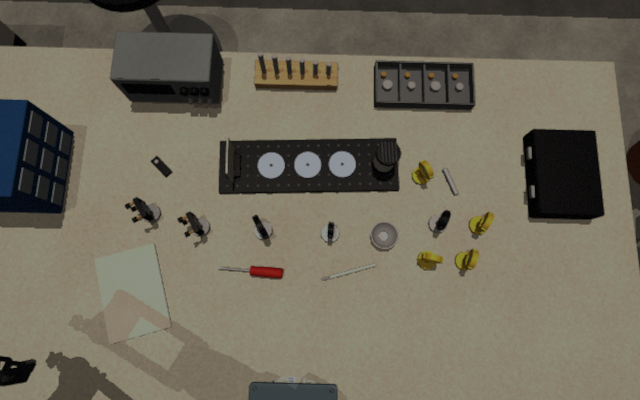

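View pics/side0.png

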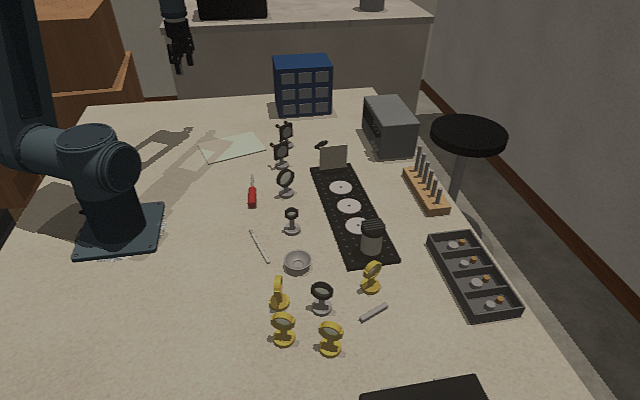

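The top picture shows the screen at the left, (229,163), which is +y. The pads are at (271,165), (307,165) and (342,164), and the lamp is at (385,160). The black lens holders are at (262,228), (330,232) and (440,222). The mirrors are at (147,210) and (197,225), and there are four yellow look-alikes. Next I'll zoom in and get masks.

```bash
cat > h.py <<'E'
import numpy as np, cv2
from scipy.spatial.transform import Rotation as R
from plant import env
def cam(c):
    p=env.camera_params(c); f=200/np.tan(np.radians(p['vfov']/2))
    return f,p['cx'],p['cy'],np.array(p['origin']),R.from_quat(p['orientation']).as_matrix()
def back(c,uv,z):
    f,cx,cy,o,M=cam(c); uv=np.atleast_2d(uv).astype(float)
    d=np.c_[(uv[:,0]-cx)/f,(uv[:,1]-cy)/f,np.ones(len(uv))]@M.T
    return o+d*((z-o[2])/d[:,2])[:,None]
def proj(c,P):
    f,cx,cy,o,M=cam(c); q=(np.atleast_2d(P)-o)@M
    return np.c_[f*q[:,0]/q[:,2]+cx,f*q[:,1]/q[:,2]+cy]
E
python3 - <<'E'
from h import *
t=env.read_camera("top"); s=env.read_camera("side")
a=cv2.resize(t[130:290,210:510],None,fx=2.6,fy=2.6,interpolation=cv2.INTER_CUBIC)
b=cv2.resize(s[100:370,220:420],None,fx=2.2,fy=2.2,interpolation=cv2.INTER_CUBIC)
cv2.imwrite("pics/t1.png",a);cv2.imwrite("pics/s1.png",b)
for n in ["lens_small","lens_medium","lens_large","mirror_a","pad_left","pad_mid","pad_right","screen","lamp"]:
  for c in("top","side"):
    for d in env.masks_of(n,c):
        m=d['mask'];x,y,w,h=cv2.boundingRect(m.astype(np.uint8))
        print(n,c,round(d['confidence'],2),np.round(d['centre'],1),m.sum(),(x,y,w,h))
E
```

```text
lens_small top 0.6 [330.7 234.5] 284 (321, 223, 19, 20)
lens_small top 0.34 [262.7 227.8] 321 (253, 215, 20, 25)
lens_small side 0.92 [289.7 221.3] 362 (283, 207, 18, 29)
lens_medium top 0.95 [481.8 222.3] 374 (469, 213, 25, 22)
lens_medium top 0.76 [464.1 258.7] 425 (454, 249, 26, 22)
lens_medium top 0.67 [437.7 220.9] 332 (430, 210, 21, 23)
lens_medium top 0.67 [422.7 173.6] 353 (412, 161, 23, 23)
lens_medium top 0.55 [427.6 260.3] 339 (418, 251, 26, 19)
lens_medium side 0.86 [320.1 297.8] 612 (311, 282, 23, 35)
lens_medium side 0.85 [331.6 339. ] 764 (318, 321, 27, 37)
lens_medium side 0.83 [281.9 330.7] 695 (271, 312, 25, 36)
lens_medium side 0.6 [372.8 278. ] 500 (361, 260, 21, 35)
lens_medium side 0.59 [278.5 299.9] 472 (269, 275, 21, 37)
lens_large top 0.8 [264.7 229.4] 229 (255, 218, 16, 21)
lens_large top 0.41 [233.5 160.2] 458 (226, 139, 15, 41)
lens_large side 0.64 [285.7 180.3] 391 (277, 169, 18, 30)
mirror_a top 0.95 [193.6 224.4] 414 (179, 213, 31, 24)
mirror_a top 0.66 [142.7 212.4] 559 (125, 198, 36, 26)
mirror_a side 0.84 [286.4 130.8] 233 (277, 122, 16, 26)
mirror_a
[... 215 characters left out ...]
pad_left top 0.74 [386.6 153.9] 739 (372, 141, 30, 34)
pad_left top 0.44 [339.5 165.4] 574 (329, 151, 27, 27)
pad_left side 0.48 [342.1 184.9] 254 (329, 181, 23, 14)
pad_mid top 0.71 [308.8 165.8] 538 (294, 152, 28, 26)
pad_mid side 0.73 [335.5 157.8] 763 (319, 143, 29, 32)
pad_mid side 0.68 [348.6 208.4] 291 (338, 198, 23, 16)
pad_mid side 0.61 [287.7 130.8] 279 (276, 121, 18, 28)
pad_right side 0.71 [355.5 224.7] 254 (346, 217, 18, 19)
screen top 0.7 [232.1 162.5] 487 (225, 139, 16, 44)
screen side 0.8 [333.  154.4] 722 (319, 144, 29, 29)
lamp top 0.59 [235.7 161.3] 540 (225, 138, 18, 45)
lamp top 0.56 [385.8 155. ] 726 (372, 142, 29, 34)
lamp side 0.68 [373.  240.9] 898 (359, 218, 27, 43)
```

View pics/t1.png

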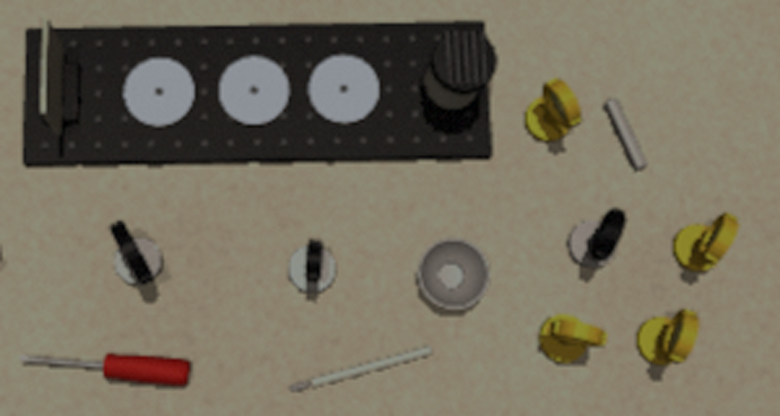

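View pics/s1.png

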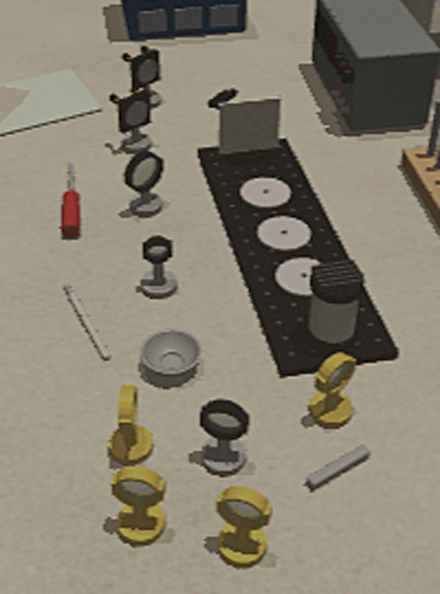

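The three wanted holders are black: large at top (262,228), medium at (440,222) and small at (330,232). Things that could be mistaken for the medium one are the yellow holders at (422,173), (481,222), (464,258) and (427,260). The crops confirm these choices. Next I'll fit the poses.

```bash
cat >> h.py <<'E'
def cyl(r,z0,z1,n=40):
    a=np.linspace(0,2*np.pi,n,endpoint=False)
    return np.vstack([np.c_[r*np.cos(a),r*np.sin(a),0*a+z] for z in(z0,z1)])
def parts(r,th=.014):
    a=np.linspace(0,2*np.pi,40,endpoint=False)
    ring=np.vstack([np.c_[r*np.cos(a),0*a+y,.06+r*np.sin(a)] for y in(-th/2,th/2)])
    w=r+.002
    ch=np.array([[sx*w,sy*.006,.06+sz*.009] for sx in(-1,1) for sy in(-1,1) for sz in(-1,1)])
    return cyl(.023,0,.010),cyl(.004,.01,.06-r),ring,ch
S=8
def fill(c,pts,roi):
    u,v,w,h=roi; q=(proj(c,pts)+.5-[u,v])*S-.5
    im=np.zeros((h*S,w*S),np.uint8)
    cv2.fillConvexPoly(im,cv2.convexHull(np.round(q).astype(np.int32)),255)
    return cv2.resize(im,(w,h),interpolation=cv2.INTER_AREA)/255.
def render(c,r,x,y,yaw,roi,z=0.):
    M=R.from_euler('z',yaw).as_matrix()
    f,p,g,ch=[q@M.T+[x,y,z] for q in parts(r)]
    dark=np.maximum(fill(c,g,roi),fill(c,ch,roi)); foot=np.maximum(fill(c,f,roi),fill(c,p,roi))
    return dark,foot*(1-dark)
E
cat > fit.py <<'E'
from h import *
from scipy.optimize import differential_evolution,minimize
ims={c:env.read_camera(c) for c in("top","side")}
# pads
t=ims["top"].astype(int)
g=cv2.cvtColor(ims["top"],cv2.COLOR_BGR2GRAY)
pads=[]
for u,v in((271,165),(307,165),(342,164)):
    m=np.zeros_like(g);m[v-17:v+18,u-17:u+18]=(g[v-17:v+18,u-17:u+18]>110)
    cs,_=cv2.findContours(m,cv2.RETR_EXTERNAL,cv2.CHAIN_APPROX_NONE);k=max(cs,key=cv2.contourArea)
    e=cv2.fitEllipse(k); P=back("top",e[0],.016)[0]; pads.append(P)
    print("pad",np.round(e[0],1),np.round(P,4),"diam",back("top",[[e[0][0]-e[1][0]/2,e[0][1]],[e[0][0]+e[1][0]/2,e[0][1]]],.016)[:,1])
    print("  side check",proj("side",P))
d=pads[0]-pads[2];print("row dir angle from y",np.degrees(np.arctan2(-d[0],d[1])),[np.linalg.norm(pads[i]-pads[i+1]) for i in(0,1)])
side0={"L":(285,182),"S":(291,220),"M":(321,297)}
for n,r,(u,v) in(("L",.028,(262,231)),("S",.016,(330,234)),("M",.022,(438,225))):
    x0,y0=back("top",(u,v),.01)[0][:2]
    data=[]
    for c,(a,b) in(("top",(u,v)),("side",side0[n])):
        roi=(a-24,b-26,48,52); I=ims[c][roi[1]:roi[1]+52,roi[0]:roi[0]+48].astype(float)
        data.append((c,roi,I))
    def cost(p):
        J=0
        for c,roi,I in data:
            D,F=render(c,r,p[0],p[1],p[2],roi)
            B=1-np.maximum(D,F)-0; B=np.clip(B,0,1)
            A=np.stack([D.ravel(),F.ravel(),B.ravel()],1); X=I.reshape(-1,3)
            w,_,_,_=np.linalg.lstsq(A,X,rcond=None)
            J+=np.minimum(np.abs(A@w-X).sum(1),120).mean()
        return J
    res=differential_evolution(cost,[(x0-.02,x0+.02),(y0-.02,y0+.02),(-np.pi/2,np.pi/2)],popsize=12,maxiter=40,seed=1,tol=1e-5)
    print(n,np.round(res.x[:2],4),"yaw(x axis) deg",round(np.degrees(res.x[2]),1),res.fun)
    vis=[]
    for c,roi,I in data:
        D,F=render(c,r,*res.x,roi); V=I.astype(np.uint8).repeat(6,0).repeat(6,1)
        for m,col in((D,(0,0,255)),(F,(0,255,0))):
            k,_=cv2.findContours((cv2.resize(m,None,fx=6,fy=6)>.5).astype(np.uint8),cv2.RETR_LIST,cv2.CHAIN_APPROX_NONE);cv2.drawContours(V,k,-1,col,1)
        vis.append(V)
    cv2.imwrite(f"pics/fit{n}.png",np.hstack(vis))
E
python3 fit.py; python3 -c "
import cv2,numpy as np
cv2.imwrite('pics/fit.png',cv2.resize(np.vstack([cv2.imread(f'pics/fit{n}.png') for n in 'LSM']),None,fx=.64,fy=.64))"
```

```text
pad [270.9 164.9] [0.6269 0.0731 0.016 ] diam [0.10434289 0.04175433]
  side check [[341.11794684 187.60411229]]
pad [307.3 164.4] [ 0.6309 -0.0201  0.016 ] diam [ 0.0117126  -0.05189248]
  side check [[349.50437938 206.14927976]]
pad [341.9 163.8] [ 0.6347 -0.1086  0.016 ] diam [-0.07718718 -0.14003914]
  side check [[358.44323787 225.96843572]]
row dir angle from y 2.468182595004934 [np.float64(0.09322633109305231), np.float64(0.08860410916549323)]Traceback (most recent call last):
  File "fit.py", line 31, in <module>
    res=differential_evolution(cost,[(x0-.02,x0+.02),(y0-.02,y0+.02),(-np.pi/2,np.pi/2)],popsize=12,maxiter=40,seed=1,tol=1e-5)
    return fun(*args, **kwargs)
    ret = solver.solve()
    next(self)
    ~~~~^^^^^^
    energy = self.func(parameters)
    return self.f(x, *self.args)
           ~~~~~~^^^^^^^^^^^^^^^
  File "fit.py", line 25, in cost
    D,F=render(c,r,p[0],p[1],p[2],roi)
        ~~~~~~^^^^^^^^^^^^^^^^^^^^^^^^
  File "h.py", line 32, in render
    dark=np.maximum(fill(c,g,roi),fill(c,ch,roi)); foot=np.maximum(fill(c,f,roi),fill(c,p,roi))
               
[... 357 characters left out ...]
0/np.tan(np.radians(p['vfov']/2))
ValueError: time passes only in moves, steps and waits
[ WARN:0@0.021] global loadsave.cpp:275 findDecoder imread_('pics/fitL.png'): can't open/read file: check file path/integrity
[ WARN:0@0.022] global loadsave.cpp:275 findDecoder imread_('pics/fitS.png'): can't open/read file: check file path/integrity
[ WARN:0@0.022] global loadsave.cpp:275 findDecoder imread_('pics/fitM.png'): can't open/read file: check file path/integrity
Traceback (most recent call last):
cv2.error: OpenCV(4.12.0) :-1: error: (-5:Bad argument) in function 'resize'
> Overload resolution failed:
>  - src data type = object is not supported
>  - Expected Ptr<cv::UMat> for argument 'src'
```

```bash
sed -i 's/^def cam(c):/import functools\n@functools.cache\ndef cam(c):/' h.py
python3 fit.py; python3 -c "
import cv2,numpy as np
cv2.imwrite('pics/fit.png',cv2.resize(np.vstack([cv2.imread(f'pics/fit{n}.png') for n in 'LSM']),None,fx=.64,fy=.64))"
```

```text
pad [270.9 164.9] [0.6269 0.0731 0.016 ] diam [0.10450596 0.04175777]
  side check [[341.09987529 187.58959321]]
pad [307.3 164.4] [ 0.6309 -0.0201  0.016 ] diam [ 0.01172785 -0.05195865]
  side check [[349.51052218 206.15424672]]
pad [341.9 163.9] [ 0.6347 -0.1087  0.016 ] diam [-0.07724782 -0.14012628]
  side check [[358.43585015 225.98776422]]
row dir angle from y 2.465517590852468 [np.float64(0.09333714116581533), np.float64(0.08865030221836633)]
L [0.4592 0.0881] yaw(x axis) deg 28.1 60.28810502757132
S [ 0.455  -0.0793] yaw(x axis) deg -5.6 37.79894693006746
M [ 0.4872 -0.3482] yaw(x axis) deg -26.9 50.644282628317455
```

View pics/fit.png

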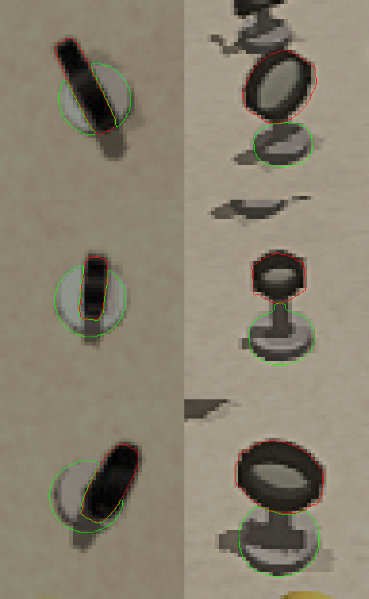

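The fits sit on the outlines. The L, S and M holders are where the crops showed them, about 150 mm or more from the mirrors. Now I'll plan the first reach, to the large lens.

```bash
cat > plan.py <<'E'
from h import *
import sys
def plan(x,y,z,yawdeg):
    s=env.state(); p=np.array(s['tool_pos']); M=R.from_quat(s['ee_rot']).as_matrix()
    d=M.T@(np.array([x,y,z])-p)/.12
    a=np.degrees(np.arctan2(M[1,1],M[0,1])); dy=(yawdeg-a+90)%180-90
    print("t",round(s['clock'],2),"pos",np.round(p,4),"jaw yaw",round(a,2),"open",round(s['opening'],4),"F",np.round(s['ft_force'],1))
    print("tool z",np.round(M[:,2],4),"d",np.round(d,4),"roll",round(-dy/180,4),"j",np.round(s['joint_positions'],2))
plan(*map(float,sys.argv[1:5]))
E
python3 plan.py .459 .088 .2 28.1
```

```text
t 1.3 pos [0.1786 0.5202 0.2322] jaw yaw 71.05 open 0.0855 F [-0.   0.5 -0.1]
tool z [-0.  0. -1.] d [-3.3796 -2.6476  0.2684] roll 0.2386 j [ 1.04  0.26  1.53  0.    1.35 -0.2 ]
```

Request:
{"name": "drive_tool", "arguments": {"targets": [[[1,-0.3,-0.23,0,0],[1,-0.6,-0.46,0,0],[1,-0.85,-0.66,0,0],[1,-0.95,-0.75,0,0]]], "force": 40}}

```text
clock: 1.63
tool_pos: [0.2586, 0.3951, 0.2321]
ee_rot: [0.165, 0.986, -0.001, 0.001]
ft_force: [0.1, 0.2, -0.4]
opening: 0.0854
```

Request:
{"name": "drive_tool", "arguments": {"targets": [[[1,-0.3,-0.23,0,0],[1,-0.6,-0.46,0,0],[1,-0.85,-0.66,0,0],[1,-0.95,-0.75,0,0]]]}}

```text
clock: 1.97
tool_pos: [0.3377, 0.2728, 0.2325]
ee_rot: [0.166, 0.986, -0.0, 0.001]
ft_force: [0.2, 0.2, -0.1]
opening: 0.0855
```

Request:
{"name": "drive_tool", "arguments": {"targets": [[[1,-0.3,-0.23,0,0],[1,-0.6,-0.46,0,0],[1,-0.85,-0.66,0,0],[1,-0.95,-0.75,0,0],[1,-0.95,-0.75,0,0]]]}}

```text
clock: 2.38
tool_pos: [0.4168, 0.1503, 0.2323]
ee_rot: [0.167, 0.986, -0.001, 0.001]
ft_force: [0.0, 0.8, 0.2]
opening: 0.0851
```

```bash
python3 plan.py .459 .088 .18 28.1
```

```text
t 2.38 pos [0.4168 0.1503 0.2323] jaw yaw 70.77 open 0.0851 F [0.  0.8 0.2]
tool z [ 0.0014 -0.0015 -1.    ] d [-0.5023 -0.3737  0.4373] roll 0.2371 j [ 0.09  0.06  1.77 -0.    1.31 -1.14]
```

Request:
{"name": "drive_tool", "arguments": {"targets": [[[1,-0.25,-0.19,0.1,0.04],[1,-0.5,-0.37,0.2,0.08],[1,-0.5,-0.37,0.3,0.12],[1,-0.5,-0.37,0.4,0.16],[1,-0.5,-0.37,0.44,0.2],[1,-0.5,-0.37,0.44,0.237],[1,-0.5,-0.37,0.44,0.237],[1,-0.5,-0.37,0.44,0.237]]]}}

```text
clock: 3.05
tool_pos: [0.4565, 0.0929, 0.1795]
ee_rot: [0.51, 0.86, 0.0, -0.0]
ft_force: [-0.0, 0.5, 0.8]
opening: 0.0852
```

```bash
python3 plan.py .459 .088 .057 28.1; python3 - <<'E'
from h import *
t=env.read_camera("top"); s=env.read_camera("side")
a=cv2.resize(t[170:270,180:330],(750,500),interpolation=cv2.INTER_CUBIC);cv2.imwrite("pics/t2.png",a)
cv2.imwrite("pics/s2.png",cv2.resize(s[80:240,200:400],(800,640)[:2],interpolation=cv2.INTER_CUBIC)[:600])
E
```

```text
t 3.05 pos [0.4565 0.0929 0.1795] jaw yaw 28.63 open 0.0852 F [-0.   0.5  0.8]
tool z [-0.e+00  2.e-04 -1.e+00] d [-0.0463 -0.0015  1.0208] roll 0.0029 j [-0.04  0.15  1.81  0.    1.18 -0.54]
```

View pics/s2.png

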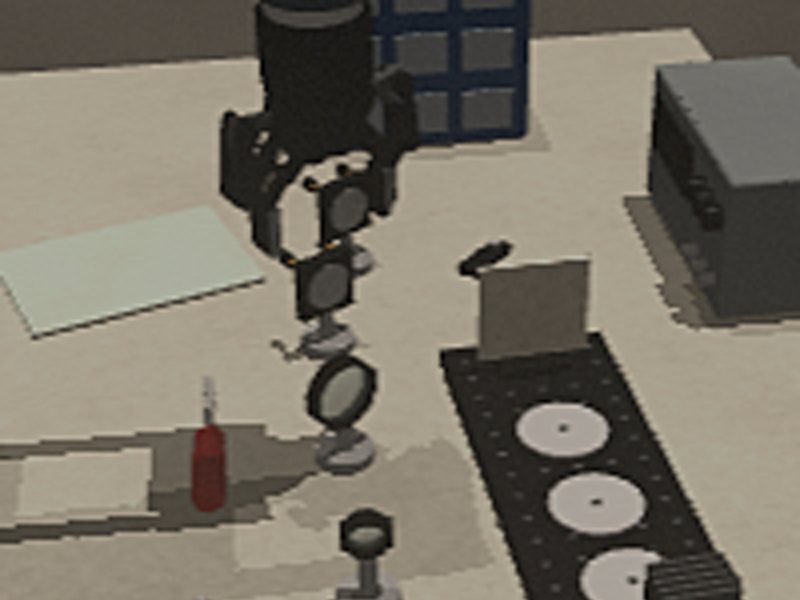

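The gripper hangs above the large lens, with its fingers either side along the ring's diameter. Going down.

Request:
{"name": "drive_tool", "arguments": {"targets": [[[1,-0.046,0,0.05,0.003],[1,-0.046,0,0.25,0.003],[1,-0.046,0,0.5,0.003],[1,-0.046,0,0.7,0.003],[1,-0.046,0,0.85,0.003],[1,-0.046,0,0.95,0.003],[1,-0.046,0,1.0,0.003],[1,-0.046,0,1.0,0.003],[1,-0.046,0,1.0,0.003]]]}}

```text
clock: 3.9
tool_pos: [0.4596, 0.0873, 0.0596]
ee_rot: [0.516, 0.857, 0.0, 0.0]
ft_force: [-0.4, -0.2, -0.0]
opening: 0.0852
```

```bash
python3 plan.py .459 .088 .057 28.1; python3 - <<'E'
from h import *
t=env.read_camera("top"); s=env.read_camera("side")
a=cv2.resize(t[190:260,220:310],(540,420),interpolation=cv2.INTER_CUBIC)
b=cv2.resize(s[140:220,240:340],None,fx=5,fy=5,interpolation=cv2.INTER_CUBIC)
cv2.imwrite("pics/s3.png",b);cv2.imwrite("pics/t3.png",a)
E
```

```text
t 3.9 pos [0.4596 0.0873 0.0596] jaw yaw 27.87 open 0.0852 F [-0.4 -0.2 -0. ]
tool z [ 1.e-04 -0.e+00 -1.e+00] d [ 0.0074 -0.0018  0.0214] roll -0.0013 j [-0.05  0.31  1.95 -0.    0.88 -0.54]
```

View pics/s3.png

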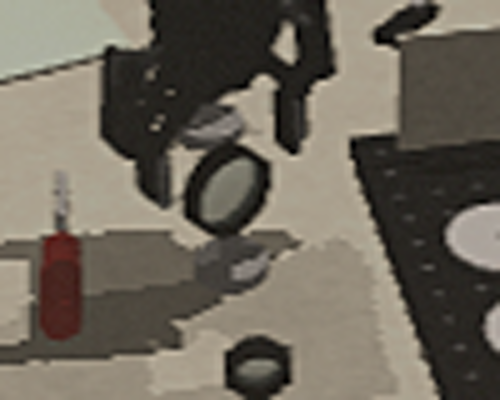

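View pics/t3.png

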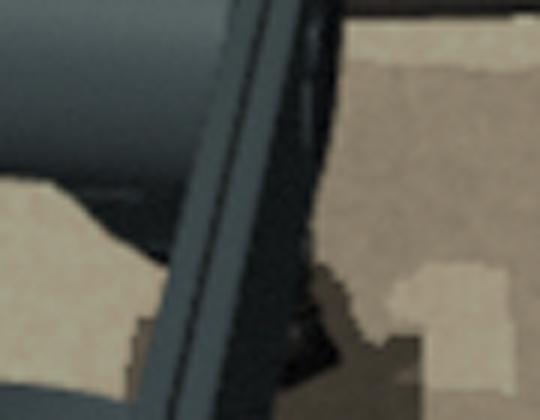

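In the side view the ring at (228,190) is centred between the two fingers. Closing slowly.

Request:
{"name": "drive_tool", "arguments": {"targets": [[[0.9,0.007,0,0.021,0],[0.82,0.007,0,0.021,0],[0.78,0.007,0,0.021,0],[0.75,0.007,0,0.021,0],[0.73,0.007,0,0.021,0],[0.71,0.007,0,0.021,0],[0.69,0.007,0,0.021,0],[0.66,0.007,0,0.021,0],[0.6,0.007,0,0.021,0],[0.6,0.007,0,0.021,0]]]}}

```text
clock: 4.83
tool_pos: [0.4601, 0.0882, 0.0579]
ee_rot: [0.516, 0.856, 0.001, 0.001]
ft_force: [0.7, 1.2, 7.6]
opening: 0.0583
```

```bash
python3 plan.py .459 .088 .113 28.1
```

```text
t 4.83 pos [0.4601 0.0882 0.0579] jaw yaw 27.85 open 0.0583 F [0.7 1.2 7.6]
tool z [ 0.0025 -0.     -1.    ] d [ 0.0022 -0.0078 -0.4592] roll -0.0014 j [-0.05  0.31  1.95  0.    0.87 -0.54]
```

Request:
{"name": "drive_tool", "arguments": {"targets": [[[0.6,0,0,-0.05,0],[0.6,0,0,-0.15,0],[0.6,0,0,-0.3,0],[0.6,0,0,-0.45,0],[0.6,0,0,-0.5,0],[0.6,0,0,-0.5,0]]]}}

```text
clock: 5.33
tool_pos: [0.4596, 0.0881, 0.1181]
ee_rot: [0.516, 0.856, 0.001, 0.001]
ft_force: [0.3, -0.0, -2.4]
opening: 0.0584
```

```bash
python3 plan.py .627 .0731 .12 2.5; python3 - <<'E'
from h import *
s=env.read_camera("side")
b=cv2.resize(s[110:210,240:370],None,fx=5,fy=5,interpolation=cv2.INTER_CUBIC)
cv2.imwrite("pics/s4.png",b)
E
```

```text
t 5.33 pos [0.4596 0.0881 0.1181] jaw yaw 27.85 open 0.0584 F [ 0.3 -0.  -2.4]
tool z [ 2.4e-03 -2.0e-04 -1.0e+00] d [-0.762   1.1748 -0.0126] roll 0.1408 j [-0.05  0.23  1.89 -0.    1.03 -0.54]
```

View pics/s4.png

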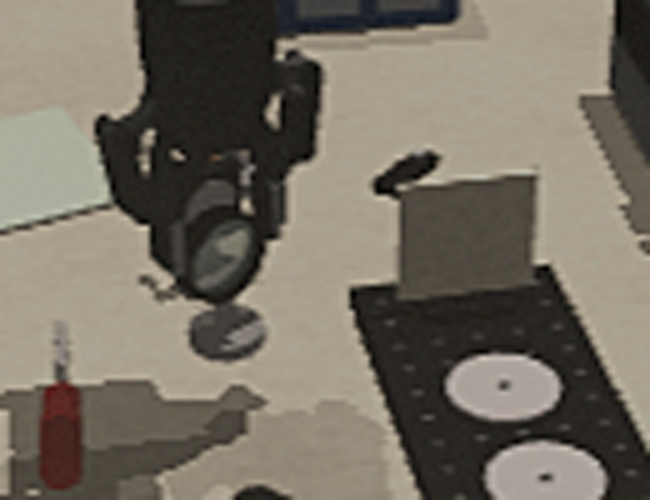

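The lens is lifted and hangs upright in the grip, with its foot at (228,332). Carrying it to the left pad.

Request:
{"name": "drive_tool", "arguments": {"targets": [[[0.6,-0.1,0.15,0,0.02],[0.6,-0.25,0.38,0,0.05],[0.6,-0.4,0.62,0,0.085],[0.6,-0.55,0.84,0,0.115],[0.6,-0.65,0.98,0,0.14],[0.6,-0.65,0.98,0,0.14],[0.6,-0.65,0.98,0,0.14]]]}}

```text
clock: 5.97
tool_pos: [0.5988, 0.0738, 0.1145]
ee_rot: [0.691, 0.723, -0.001, -0.001]
ft_force: [-1.3, -0.5, -2.9]
opening: 0.0582
```

```bash
python3 plan.py .627 .0731 .09 2.5
```

```text
t 5.97 pos [0.5988 0.0738 0.1145] jaw yaw 2.66 open 0.0582 F [-1.3 -0.5 -2.9]
tool z [-3.8e-03  2.0e-04 -1.0e+00] d [-0.017   0.2349  0.2032] roll 0.0009 j [-0.06  0.45  1.55 -0.    1.14 -0.11]
```

Request:
{"name": "drive_tool", "arguments": {"targets": [[[0.6,-0.01,0.12,0,0],[0.6,-0.017,0.235,0.05,0],[0.6,-0.017,0.235,0.12,0],[0.6,-0.017,0.235,0.2,0],[0.6,-0.017,0.235,0.24,0],[0.6,-0.017,0.235,0.24,0],[0.6,-0.017,0.235,0.24,0]]]}}

```text
clock: 6.55
tool_pos: [0.6261, 0.0736, 0.0873]
ee_rot: [0.69, 0.723, -0.001, -0.001]
ft_force: [-0.4, 0.4, -2.8]
opening: 0.058
```

```bash
python3 plan.py .627 .0731 .074 2.5; python3 - <<'E'
from h import *
s=env.read_camera("side")
b=cv2.resize(s[110:230,280:400],None,fx=5,fy=5,interpolation=cv2.INTER_CUBIC)
cv2.imwrite("pics/s5.png",b)
E
```

```text
t 6.55 pos [0.6261 0.0736 0.0873] jaw yaw 2.67 open 0.058 F [-0.4  0.4 -2.8]
tool z [-2.4e-03  1.0e-04 -1.0e+00] d [-0.0044  0.0072  0.1108] roll 0.0009 j [-0.06  0.52  1.51 -0.    1.11 -0.11]
```

View pics/s5.png

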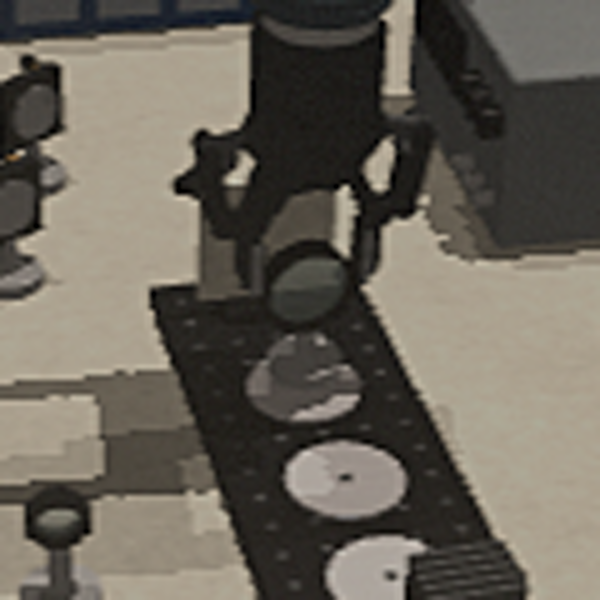

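The foot hangs over the left pad at (305,375) in the crop. Lowering slowly.

Request:
{"name": "drive_tool", "arguments": {"targets": [[[0.6,-0.004,0.005,0.03,0],[0.6,-0.004,0.006,0.05,0],[0.6,-0.004,0.006,0.07,0],[0.6,-0.004,0.006,0.08,0],[0.6,-0.004,0.006,0.09,0],[0.6,-0.004,0.006,0.1,0],[0.6,-0.004,0.006,0.1,0]]]}}

```text
clock: 7.18
tool_pos: [0.6282, 0.0729, 0.0758]
ee_rot: [0.691, 0.723, -0.0, -0.0]
ft_force: [-0.0, -1.2, -2.4]
opening: 0.0584
```

Request:
{"name": "drive_tool", "arguments": {"targets": [[[0.6,0,0,0.005,0],[0.6,0,0,0.01,0],[0.6,0,0,0.015,0],[0.6,0,0,0.015,0]]]}}

```text
clock: 7.52
tool_pos: [0.6283, 0.073, 0.0742]
ee_rot: [0.691, 0.723, -0.0, -0.0]
ft_force: [-0.0, 0.3, -2.5]
opening: 0.0578
```

Request:
{"name": "drive_tool", "arguments": {"targets": [[[0.6,0,0,0.005,0],[0.6,0,0,0.01,0],[0.6,0,0,0.01,0]]]}}

```text
clock: 7.77
tool_pos: [0.6285, 0.0729, 0.074]
ee_rot: [0.691, 0.723, 0.0, 0.0]
ft_force: [-1.3, 0.0, 2.9]
opening: 0.0576
```

It has touched down: Fz went from -2.5 to +2.9 N. Releasing slowly.

Request:
{"name": "drive_tool", "arguments": {"targets": [[[0.68,0,0,0.005,0],[0.7,0,0,0.005,0],[0.72,0,0,0.005,0],[0.75,0,0,0.005,0],[0.8,0,0,0.005,0],[0.9,0,0,0.005,0],[1,0,0,0.005,0],[1,0,0,0.005,0],[1,0,0,0.005,0],[1,0,0,-0.1,0],[1,0,0,-0.3,0],[1,0,0,-0.6,0],[1,0,0,-0.9,0],[1,0,0,-0.95,0],[1,0,0,-0.95,0]]]}}

```text
clock: 9.02
tool_pos: [0.6305, 0.0729, 0.1911]
ee_rot: [0.691, 0.723, 0.002, 0.003]
ft_force: [0.6, 0.6, -0.7]
opening: 0.0856
```

```bash
python3 plan.py .455 -.0793 .17 -5.6; python3 - <<'E'
from h import *
s=env.read_camera("side")
b=cv2.resize(s[110:230,280:400],None,fx=5,fy=5,interpolation=cv2.INTER_CUBIC)
cv2.imwrite("pics/s6.png",b)
E
```

```text
t 9.02 pos [0.6305 0.0729 0.1911] jaw yaw 2.65 open 0.0856 F [ 0.6  0.6 -0.7]
tool z [ 7.6e-03 -5.0e-04 -1.0e+00] d [-1.1988 -1.5211  0.1652] roll 0.0458 j [-0.06  0.43  1.39 -0.    1.32 -0.11]
```

View pics/s6.png

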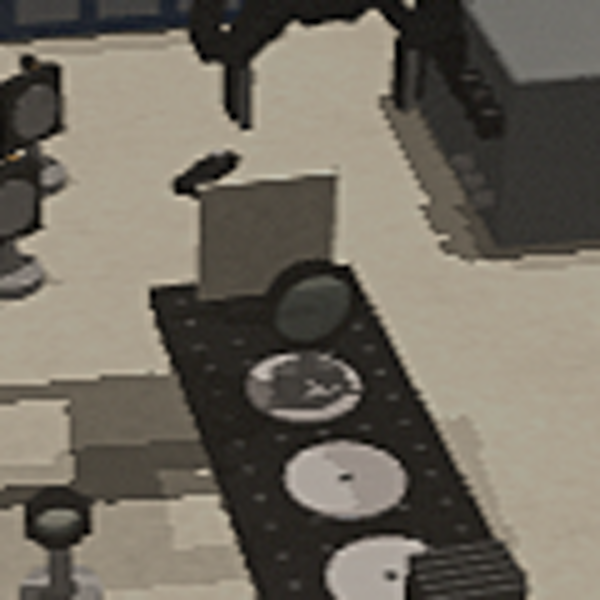

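The large lens stands upright on the left pad, with a pad rim visible all round its foot. Now the small one.

Request:
{"name": "drive_tool", "arguments": {"targets": [[[1,-0.2,-0.25,0,0],[1,-0.4,-0.5,0,0],[1,-0.6,-0.76,0,0],[1,-0.6,-0.76,0,0]]]}}

```text
clock: 9.4
tool_pos: [0.5336, -0.0057, 0.1839]
ee_rot: [0.691, 0.723, -0.004, -0.004]
ft_force: [-0.3, -0.5, -0.3]
opening: 0.0853
```

Request:
{"name": "drive_tool", "arguments": {"targets": [[[1,-0.2,-0.25,0,0.02],[1,-0.4,-0.5,0,0.046],[1,-0.6,-0.76,0,0.046],[1,-0.6,-0.76,0,0.046],[1,-0.6,-0.76,0,0.046]]]}}

```text
clock: 9.82
tool_pos: [0.4509, -0.08, 0.1857]
ee_rot: [0.742, 0.67, -0.001, -0.001]
ft_force: [-0.4, 1.0, -1.1]
opening: 0.0854
```

```bash
python3 plan.py .455 -.0793 .061 -5.6
```

```text
t 9.82 pos [ 0.4509 -0.08    0.1857] jaw yaw -5.83 open 0.0854 F [-0.4  1.  -1.1]
tool z [-0.0027  0.0013 -1.    ] d [0.0079 0.0368 1.0387] roll -0.0013 j [-0.42  0.13  1.81  0.    1.2  -0.32]
```

Request:
{"name": "drive_tool", "arguments": {"targets": [[[1,0.008,0.037,0.1,-0.001],[1,0.008,0.037,0.3,-0.001],[1,0.008,0.037,0.55,-0.001],[1,0.008,0.037,0.75,-0.001],[1,0.008,0.037,0.85,-0.001],[1,0.008,0.037,0.9,-0.001],[1,0.008,0.037,0.9,-0.001],[1,0.008,0.037,0.9,-0.001]]]}}

```text
clock: 10.48
tool_pos: [0.4578, -0.0784, 0.0789]
ee_rot: [0.74, 0.673, -0.0, -0.0]
ft_force: [-1.0, -0.2, -0.2]
opening: 0.0855
```

```bash
python3 plan.py .455 -.0793 .061 -5.6; python3 - <<'E'
from h import *
s=env.read_camera("side")
b=cv2.resize(s[160:270,240:360],None,fx=5,fy=5,interpolation=cv2.INTER_CUBIC)
cv2.imwrite("pics/s7.png",b)
E
```

```text
t 10.48 pos [ 0.4578 -0.0784  0.0789] jaw yaw -5.41 open 0.0855 F [-1.  -0.2 -0.2]
tool z [-5.e-04  4.e-04 -1.e+00] d [-0.0101 -0.0224  0.1489] roll 0.0011 j [-0.41  0.28  1.94  0.    0.93 -0.32]
```

View pics/s7.png

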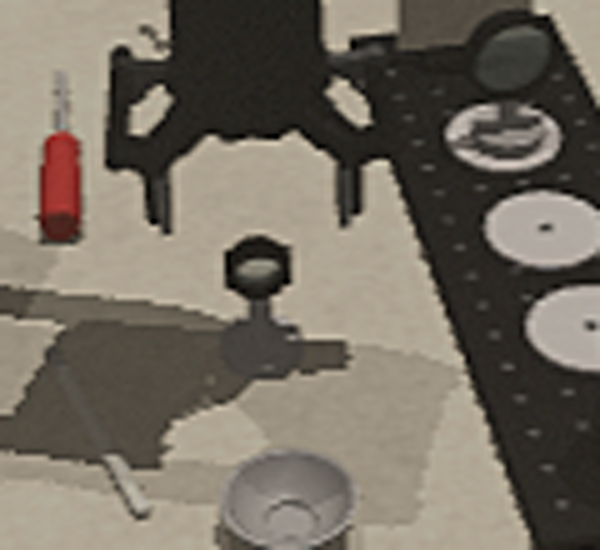

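The small ring at (258,268) is centred between the open fingers at (158,..) and (350,..). Lowering and closing.

Request:
{"name": "drive_tool", "arguments": {"targets": [[[1,-0.01,-0.022,0.08,0.001],[1,-0.01,-0.022,0.149,0.001],[0.9,-0.01,-0.022,0.149,0.001],[0.75,-0.01,-0.022,0.149,0.001],[0.6,-0.01,-0.022,0.149,0.001],[0.54,-0.01,-0.022,0.149,0.001],[0.5,-0.01,-0.022,0.149,0.001],[0.47,-0.01,-0.022,0.149,0.001],[0.45,-0.01,-0.022,0.149,0.001],[0.43,-0.01,-0.022,0.149,0.001],[0.41,-0.01,-0.022,0.149,0.001],[0.37,-0.01,-0.022,0.149,0.001],[0.32,-0.01,-0.022,0.149,0.001],[0.32,-0.01,-0.022,0.149,0.001]]]}}

```text
clock: 11.7
tool_pos: [0.4551, -0.08, 0.0617]
ee_rot: [0.741, 0.671, 0.0, 0.001]
ft_force: [0.2, 0.2, 5.8]
opening: 0.0342
```

Request:
{"name": "drive_tool", "arguments": {"targets": [[[0.32,0,0,0,0],[0.32,0,0,-0.05,0],[0.32,0,0,-0.15,0],[0.32,0,0,-0.3,0],[0.32,0,0,-0.45,0],[0.32,0,0,-0.5,0],[0.32,0,0,-0.5,0]]]}}

```text
clock: 12.28
tool_pos: [0.4552, -0.08, 0.1224]
ee_rot: [0.741, 0.672, 0.0, 0.001]
ft_force: [-0.1, -0.7, -1.1]
opening: 0.0346
```

```bash
python3 plan.py .6347 -.1087 .12 2.5; python3 - <<'E'
from h import *
s=env.read_camera("side")
b=cv2.resize(s[140:250,240:360],None,fx=5,fy=5,interpolation=cv2.INTER_CUBIC)
cv2.imwrite("pics/s8.png",b)
E
```

```text
t 12.28 pos [ 0.4552 -0.08    0.1224] jaw yaw -5.63 open 0.0346 F [-0.1 -0.7 -1.1]
tool z [ 0.0022 -0.0011 -1.    ] d [-0.0911  1.5119  0.0238] roll -0.0452 j [-0.42  0.21  1.89 -0.    1.03 -0.32]
```

View pics/s8.png

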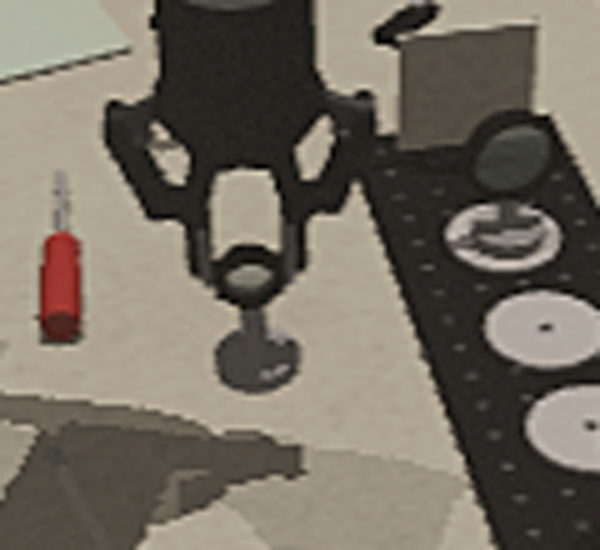

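Held upright. Carrying it to the right pad.

Request:
{"name": "drive_tool", "arguments": {"targets": [[[0.32,-0.02,0.15,0,-0.01],[0.32,-0.04,0.4,0,-0.02],[0.32,-0.05,0.65,0,-0.03],[0.32,-0.08,0.85,0,-0.045],[0.32,-0.09,0.95,0,-0.045],[0.32,-0.09,0.95,0,-0.045]]]}}

```text
clock: 12.83
tool_pos: [0.5686, -0.1022, 0.1193]
ee_rot: [0.692, 0.722, -0.0, -0.0]
ft_force: [0.3, 1.0, -0.6]
opening: 0.0343
```

Request:
{"name": "drive_tool", "arguments": {"targets": [[[0.32,0,0.15,0,0],[0.32,0,0.35,0,0],[0.32,0,0.5,0.05,0],[0.32,0,0.55,0.15,0],[0.32,0,0.55,0.2,0],[0.32,0,0.55,0.2,0],[0.32,0,0.55,0.2,0]]]}}

```text
clock: 13.42
tool_pos: [0.6305, -0.0984, 0.0956]
ee_rot: [0.692, 0.722, -0.001, -0.002]
ft_force: [0.5, -0.0, -1.7]
opening: 0.0344
```

```bash
python3 plan.py .6347 -.1087 .0777 2.5; python3 - <<'E'
from h import *
s=env.read_camera("side")
b=cv2.resize(s[140:260,300:420],None,fx=5,fy=5,interpolation=cv2.INTER_CUBIC)
cv2.imwrite("pics/s9.png",b)
E
```

```text
t 13.42 pos [ 0.6305 -0.0984  0.0956] jaw yaw 2.46 open 0.0344 F [ 0.5 -0.  -1.7]
tool z [-0.0043  0.0012 -1.    ] d [-0.0878  0.032   0.1488] roll -0.0002 j [-0.33  0.53  1.48 -0.    1.14 -0.37]
```

View pics/s9.png

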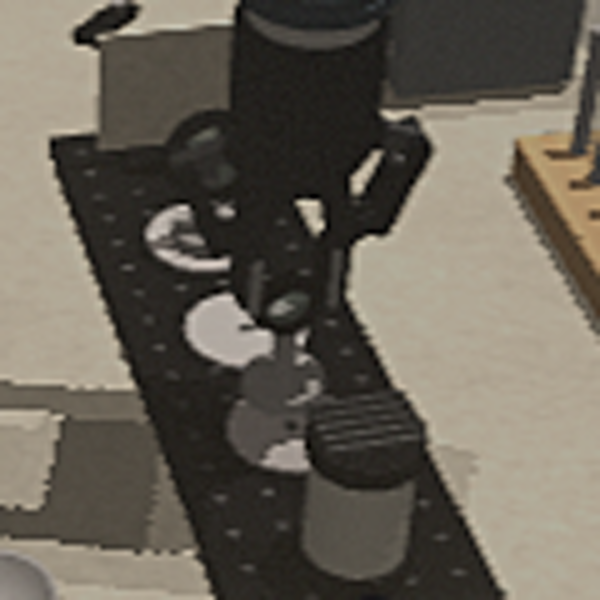

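Request:
{"name": "drive_tool", "arguments": {"targets": [[[0.32,-0.05,0.032,0,0],[0.32,-0.088,0.032,0.04,0],[0.32,-0.088,0.032,0.08,0],[0.32,-0.088,0.032,0.11,0],[0.32,-0.088,0.032,0.13,0],[0.32,-0.088,0.032,0.13,0],[0.32,-0.088,0.032,0.13,0]]]}}

```text
clock: 14.05
tool_pos: [0.6369, -0.1091, 0.0813]
ee_rot: [0.692, 0.722, -0.0, -0.0]
ft_force: [0.6, 0.2, -1.2]
opening: 0.0342
```

```bash
python3 plan.py .6347 -.1087 .0777 2.5
```

```text
t 14.05 pos [ 0.6369 -0.1091  0.0813] jaw yaw 2.47 open 0.0342 F [ 0.6  0.2 -1.2]
tool z [-7.e-04  3.e-04 -1.e+00] d [ 0.0038 -0.0185  0.0297] roll -0.0002 j [-0.34  0.55  1.47  0.    1.12 -0.39]
```

Request:
{"name": "drive_tool", "arguments": {"targets": [[[0.32,0.003,-0.015,0.01,0],[0.32,0.003,-0.018,0.018,0],[0.32,0.003,-0.018,0.024,0],[0.32,0.003,-0.018,0.028,0],[0.32,0.003,-0.018,0.028,0]]]}}

```text
clock: 14.47
tool_pos: [0.635, -0.1089, 0.0782]
ee_rot: [0.692, 0.722, -0.0, -0.0]
ft_force: [0.5, -0.1, -0.6]
opening: 0.0342
```

Request:
{"name": "drive_tool", "arguments": {"targets": [[[0.32,0,0,0.005,0],[0.32,0,0,0.01,0],[0.32,0,0,0.01,0]]]}}

```text
clock: 14.72
tool_pos: [0.6353, -0.1091, 0.0778]
ee_rot: [0.692, 0.722, 0.0, 0.0]
ft_force: [-0.8, -0.4, 4.2]
opening: 0.0346
```

Touched down at +4.2 N. Releasing.

Request:
{"name": "drive_tool", "arguments": {"targets": [[[0.4,0,0,0,0],[0.43,0,0,0,0],[0.45,0,0,0,0],[0.48,0,0,0,0],[0.55,0,0,0,0],[0.7,0,0,0,0],[0.85,0,0,0,0],[1,0,0,0,0],[1,0,0,0,0],[1,0,0,-0.1,0],[1,0,0,-0.3,0],[1,0,0,-0.6,0],[1,0,0,-0.9,0],[1,0,0,-1,0],[1,0,0,-1,0]]]}}

```text
clock: 15.97
tool_pos: [0.6376, -0.1098, 0.2035]
ee_rot: [0.692, 0.722, 0.002, 0.005]
ft_force: [1.0, -0.3, 0.0]
opening: 0.0854
```

```bash
python3 plan.py .4872 -.3482 .2 -26.9; python3 - <<'E'
from h import *
s=env.read_camera("side")
b=cv2.resize(s[140:260,300:420],None,fx=5,fy=5,interpolation=cv2.INTER_CUBIC)
cv2.imwrite("pics/s10.png",b)
E
```

```text
t 15.97 pos [ 0.6376 -0.1098  0.2035] jaw yaw 2.48 open 0.0854 F [ 1.  -0.3  0. ]
tool z [ 0.0096 -0.0034 -0.9999] d [-1.9305 -1.3382  0.0237] roll 0.1632 j [-0.34  0.44  1.34  0.    1.35 -0.39]
```

View pics/s10.png

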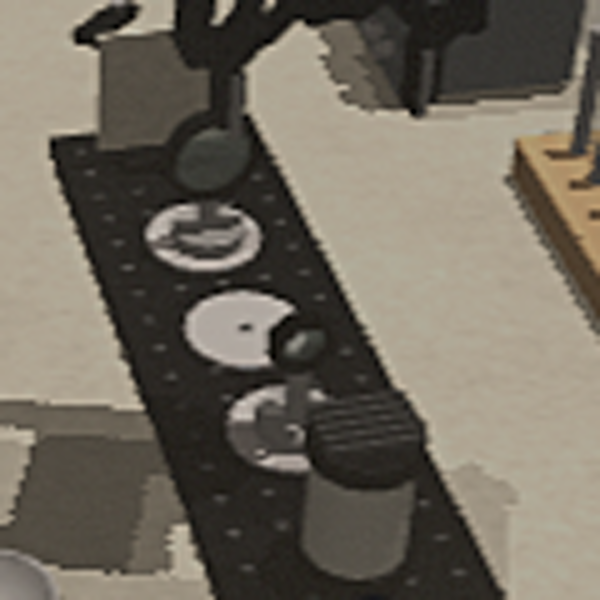

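The small lens stands on the right pad. Going to the medium one.

Request:
{"name": "drive_tool", "arguments": {"targets": [[[1,-0.3,-0.2,0,0],[1,-0.6,-0.4,0,0],[1,-0.9,-0.63,0,0],[1,-0.95,-0.67,0,0]]]}}

```text
clock: 16.35
tool_pos: [0.5561, -0.2297, 0.1956]
ee_rot: [0.693, 0.721, -0.001, -0.001]
ft_force: [-0.2, -0.4, 0.0]
opening: 0.0857
```

Request:
{"name": "drive_tool", "arguments": {"targets": [[[1,-0.3,-0.2,0,0.03],[1,-0.6,-0.4,0,0.06],[1,-0.9,-0.63,0,0.1],[1,-0.95,-0.67,0,0.13],[1,-0.95,-0.67,0,0.163],[1,-0.95,-0.67,0,0.163],[1,-0.95,-0.67,0,0.163]]]}}

```text
clock: 16.93
tool_pos: [0.4837, -0.3432, 0.196]
ee_rot: [0.851, 0.524, -0.0, -0.001]
ft_force: [-0.5, -0.0, 0.7]
opening: 0.0855
```

```bash
python3 plan.py .4872 -.3482 .059 -26.9; python3 - <<'E'
from h import *
print(back("top",[(422,178),(478,228),(461,263),(428,261)],.01))
s=env.read_camera("side")
b=cv2.resize(s[180:360,240:400],None,fx=3.3,fy=3.3,interpolation=cv2.INTER_CUBIC)
cv2.imwrite("pics/s11.png",b)
E
```

```text
t 16.93 pos [ 0.4837 -0.3432  0.196 ] jaw yaw -26.74 open 0.0855 F [-0.5 -0.   0.7]
tool z [-0.0012  0.0018 -1.    ] d [-0.0256  0.0467  1.1419] roll 0.0009 j [-0.81  0.36  1.48  0.    1.3  -0.34]
[[ 0.60438061 -0.31456818  0.01      ]
 [ 0.47878261 -0.45168976  0.01      ]
 [ 0.39059066 -0.4054583   0.01      ]
 [ 0.39335679 -0.32429812  0.01      ]]
```

View pics/s11.png

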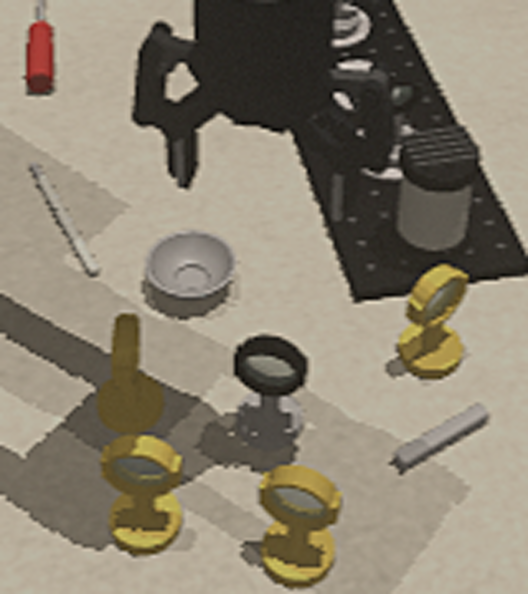

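Path clear: the nearest yellow holder is at x ≈ 0.393, while the finger's back reaches 0.436. I'll open partway and go down.

Request:
{"name": "drive_tool", "arguments": {"targets": [[[0.88,-0.026,0.046,0.1,0.001],[0.88,-0.026,0.046,0.3,0.001],[0.88,-0.026,0.046,0.55,0.001],[0.88,-0.026,0.046,0.75,0.001],[0.88,-0.026,0.046,0.9,0.001],[0.88,-0.026,0.046,0.98,0.001],[0.88,-0.026,0.046,0.98,0.001],[0.88,-0.026,0.046,0.98,0.001]]]}}

```text
clock: 17.65
tool_pos: [0.488, -0.3485, 0.079]
ee_rot: [0.852, 0.523, -0.0, -0.0]
ft_force: [0.3, 0.0, 0.8]
opening: 0.0753
```

```bash
python3 plan.py .4872 -.3482 .059 -26.9; python3 - <<'E'
from h import *
s=env.read_camera("side")
b=cv2.resize(s[230:340,260:380],None,fx=5,fy=5,interpolation=cv2.INTER_CUBIC)
cv2.imwrite("pics/s12.png",b)
E
```

```text
t 17.65 pos [ 0.488  -0.3485  0.079 ] jaw yaw -26.97 open 0.0753 F [0.3 0.  0.8]
tool z [-6.e-04  6.e-04 -1.e+00] d [-0.0006 -0.0074  0.1669] roll -0.0004 j [-0.81  0.48  1.6  -0.    1.06 -0.34]
```

View pics/s12.png

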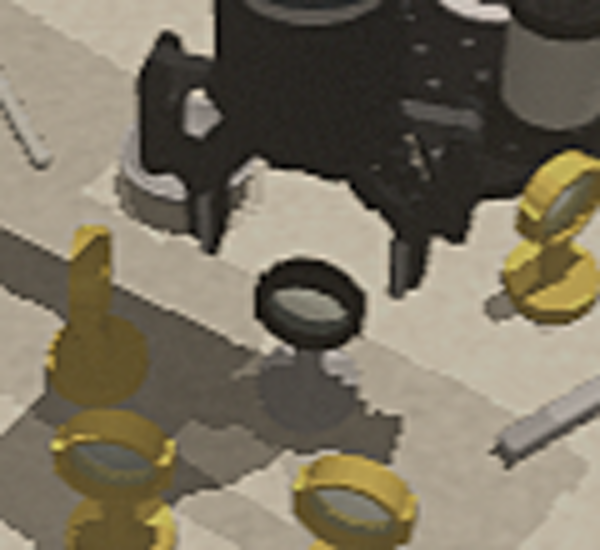

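The medium ring at (310,303) is centred between the fingers at (208,..) and (400,..). Lowering, closing and lifting.

Request:
{"name": "drive_tool", "arguments": {"targets": [[[0.88,0,-0.006,0.08,0],[0.88,0,-0.006,0.166,0],[0.88,0,-0.006,0.166,0],[0.75,0,-0.006,0.166,0],[0.68,0,-0.006,0.166,0],[0.64,0,-0.006,0.166,0],[0.61,0,-0.006,0.166,0],[0.59,0,-0.006,0.166,0],[0.57,0,-0.006,0.166,0],[0.55,0,-0.006,0.166,0],[0.51,0,-0.006,0.166,0],[0.46,0,-0.006,0.166,0],[0.46,0,-0.006,0.166,0]]]}}

```text
clock: 18.78
tool_pos: [0.4877, -0.3492, 0.0605]
ee_rot: [0.853, 0.522, 0.0, 0.001]
ft_force: [1.3, -0.6, 4.6]
opening: 0.0464
```

Request:
{"name": "drive_tool", "arguments": {"targets": [[[0.46,0,0,0,0],[0.46,0,0,-0.05,0],[0.46,0,0,-0.2,0],[0.46,0,0,-0.45,0],[0.46,0,0,-0.7,0],[0.46,0,0,-0.95,0],[0.46,0,0,-1,0],[0.46,0,0,-1,0]]]}}

```text
clock: 19.45
tool_pos: [0.4879, -0.3495, 0.1821]
ee_rot: [0.853, 0.522, 0.0, 0.002]
ft_force: [-0.4, -0.0, -1.3]
opening: 0.0461
```

```bash
python3 plan.py .6309 -.0201 .18 2.5; python3 - <<'E'
from h import *
s=env.read_camera("side")
b=cv2.resize(s[180:330,240:400],None,fx=3.7,fy=3.7,interpolation=cv2.INTER_CUBIC)
cv2.imwrite("pics/s13.png",b)
E
```

```text
t 19.45 pos [ 0.4879 -0.3495  0.1821] jaw yaw -27.05 open 0.0461 F [-0.4 -0.  -1.3]
tool z [ 0.0032 -0.0034 -1.    ] d [ 2.9866 -0.1869  0.0122] roll -0.1642 j [-0.81  0.38  1.49 -0.    1.27 -0.34]
```

View pics/s13.png

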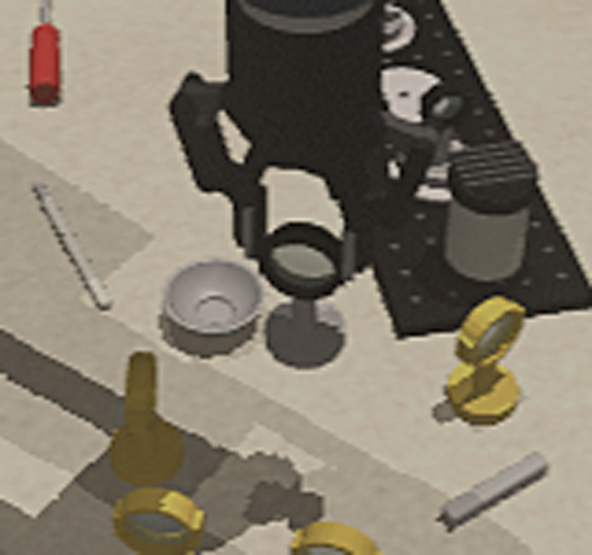

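Held upright. Carrying it at about 0.12 m foot height, over and past the lamp.

Request:
{"name": "drive_tool", "arguments": {"targets": [[[0.46,0.2,-0.02,0,0],[0.46,0.5,-0.04,0,0],[0.46,0.8,-0.06,0,0],[0.46,0.95,-0.06,0,0],[0.46,0.95,-0.06,0,0]]]}}

```text
clock: 19.92
tool_pos: [0.5323, -0.2389, 0.1767]
ee_rot: [0.852, 0.524, -0.0, -0.003]
ft_force: [0.6, 0.1, -0.4]
opening: 0.0463
```

Request:
{"name": "drive_tool", "arguments": {"targets": [[[0.46,0.2,-0.02,0,-0.03],[0.46,0.5,-0.04,0,-0.06],[0.46,0.8,-0.06,0,-0.1],[0.46,0.95,-0.06,0,-0.13],[0.46,0.95,-0.06,0,-0.164],[0.46,0.95,-0.06,0,-0.164],[0.46,0.95,-0.06,0,-0.164]]]}}

```text
clock: 20.5
tool_pos: [0.5769, -0.139, 0.1776]
ee_rot: [0.693, 0.721, -0.001, -0.002]
ft_force: [0.2, -0.4, -1.5]
opening: 0.0459
```

```bash
python3 plan.py .6309 -.0201 .18 2.5
```

```text
t 20.5 pos [ 0.5769 -0.139   0.1776] jaw yaw 2.3 open 0.0459 F [ 0.2 -0.4 -1.5]
tool z [-3.4e-03  9.0e-04 -1.0e+00] d [ 0.9722  0.4897 -0.0206] roll -0.0011 j [-0.42  0.38  1.5  -0.    1.26 -0.46]
```

Request:
{"name": "drive_tool", "arguments": {"targets": [[[0.46,0.2,0.1,0,0],[0.46,0.5,0.25,0,0],[0.46,0.8,0.4,0,-0.001],[0.46,0.97,0.49,0,-0.001],[0.46,0.97,0.49,0,-0.001],[0.46,0.97,0.49,0,-0.001],[0.46,0.97,0.49,0,-0.001]]]}}

```text
clock: 21.08
tool_pos: [0.631, -0.0215, 0.1786]
ee_rot: [0.692, 0.722, -0.001, -0.0]
ft_force: [0.5, -1.6, -1.2]
opening: 0.046
```

```bash
python3 plan.py .6309 -.0201 .09 2.5
```

```text
t 21.08 pos [ 0.631  -0.0215  0.1786] jaw yaw 2.5 open 0.046 F [ 0.5 -1.6 -1.2]
tool z [-1.8e-03 -5.0e-04 -1.0e+00] d [0.0121 0.0011 0.7387] roll -0.0 j [-0.21  0.44  1.4  -0.    1.3  -0.25]
```

Request:
{"name": "drive_tool", "arguments": {"targets": [[[0.46,0.01,0,0.1,0],[0.46,0.01,0,0.3,0],[0.46,0.01,0,0.5,0],[0.46,0.01,0,0.65,0],[0.46,0.01,0,0.73,0],[0.46,0.01,0,0.78,0],[0.46,0.01,0,0.78,0],[0.46,0.01,0,0.78,0]]]}}

```text
clock: 21.75
tool_pos: [0.632, -0.0199, 0.0866]
ee_rot: [0.691, 0.723, 0.0, 0.0]
ft_force: [0.3, 0.7, -1.6]
opening: 0.046
```

```bash
python3 plan.py .6309 -.0201 .0767 2.5; python3 - <<'E'
from h import *
s=env.read_camera("side")
b=cv2.resize(s[140:260,300:420],None,fx=5,fy=5,interpolation=cv2.INTER_CUBIC)
cv2.imwrite("pics/s14.png",b)
E
```

```text
t 21.75 pos [ 0.632  -0.0199  0.0866] jaw yaw 2.57 open 0.046 F [ 0.3  0.7 -1.6]
tool z [ 9.e-04 -3.e-04 -1.e+00] d [-0.0014 -0.0093  0.0825] roll 0.0004 j [-0.21  0.53  1.51 -0.    1.11 -0.25]
```

View pics/s14.png

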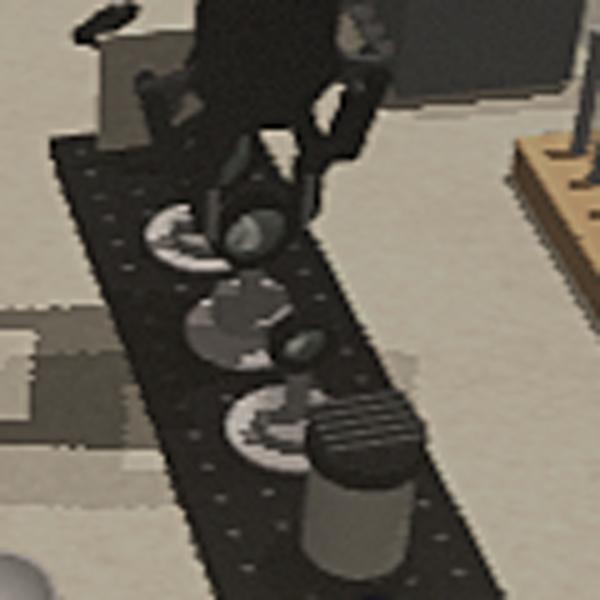

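The medium lens hangs over the middle pad, about 10 mm up. Lowering.

Request:
{"name": "drive_tool", "arguments": {"targets": [[[0.46,-0.001,-0.008,0.02,0],[0.46,-0.001,-0.008,0.04,0],[0.46,-0.001,-0.008,0.055,0],[0.46,-0.001,-0.008,0.065,0],[0.46,-0.001,-0.008,0.072,0],[0.46,-0.001,-0.008,0.076,0],[0.46,-0.001,-0.008,0.076,0]]]}}

```text
clock: 22.38
tool_pos: [0.6306, -0.0191, 0.0767]
ee_rot: [0.691, 0.723, -0.0, -0.0]
ft_force: [-0.4, 0.5, -2.6]
opening: 0.0465
```

Request:
{"name": "drive_tool", "arguments": {"targets": [[[0.46,0,0,0.004,0],[0.46,0,0,0.008,0],[0.46,0,0,0.008,0]]]}}

```text
clock: 22.63
tool_pos: [0.6309, -0.0192, 0.0765]
ee_rot: [0.691, 0.723, 0.0, 0.0]
ft_force: [-1.9, -0.1, 4.4]
opening: 0.0461
```

Touched down. Releasing and retreating.

Request:
{"name": "drive_tool", "arguments": {"targets": [[[0.53,0,0,0,0],[0.56,0,0,0,0],[0.58,0,0,0,0],[0.61,0,0,0,0],[0.7,0,0,0,0],[0.85,0,0,0,0],[1,0,0,0,0],[1,0,0,0,0],[1,0,0,-0.1,0],[1,0,0,-0.3,0],[1,0,0,-0.6,0],[1,0,0,-0.9,0],[1,0,0,-1,0],[1,0,0,-1,0]]]}}

```text
clock: 23.8
tool_pos: [0.6333, -0.0196, 0.2021]
ee_rot: [0.691, 0.723, 0.003, 0.004]
ft_force: [0.9, 0.4, -0.4]
opening: 0.0858
```

Request:
{"name": "drive_tool", "arguments": {"targets": [[[1,0,-0.3,-0.1,0],[1,0,-0.6,-0.2,0],[1,0,-0.9,-0.2,0],[1,0,-1,-0.2,0],[1,0,-1,-0.2,0]]]}}

```text
clock: 24.22
tool_pos: [0.5074, -0.0243, 0.2199]
ee_rot: [0.691, 0.723, -0.001, -0.001]
ft_force: [0.2, -0.9, -0.7]
opening: 0.0853
```

Request:
{"name": "drive_tool", "arguments": {"targets": [[[1,-0.3,-0.3,0,0],[1,-0.6,-0.6,0,0],[1,-0.9,-0.9,0,0],[1,-1,-1,0,0],[1,-1,-1,0,0]]]}}

```text
clock: 24.63
tool_pos: [0.3934, -0.1544, 0.2196]
ee_rot: [0.692, 0.722, -0.002, -0.0]
ft_force: [0.7, 0.2, 1.4]
opening: 0.085
```

Request:
{"name": "drive_tool", "arguments": {"targets": [[[1,-0.3,0,0,0],[1,-0.6,0,0,0],[1,-0.9,0,0,0],[1,-1,0,0,0],[1,-1,0,0,0]]]}}

```text
clock: 25.05
tool_pos: [0.4027, -0.2733, 0.2193]
ee_rot: [0.692, 0.722, -0.0, 0.0]
ft_force: [-0.2, -1.1, -1.3]
opening: 0.0854
```

```bash
python3 - <<'E'
from h import *
s=env.read_camera("side");t=env.read_camera("top");print(env.state()['tool_pos'])
cv2.imwrite("pics/s15.png",s);cv2.imwrite("pics/t15.png",t)
a=cv2.resize(t[120:220,200:420],(792,360),interpolation=cv2.INTER_CUBIC)
b=cv2.resize(s[130:260,300:400],(440,572),interpolation=cv2.INTER_CUBIC)
cv2.imwrite("pics/t15c.png",a);cv2.imwrite("pics/s15c.png",b)
E
```

```text
[ 0.40223106 -0.269702    0.21920813]
```

View pics/t15.png

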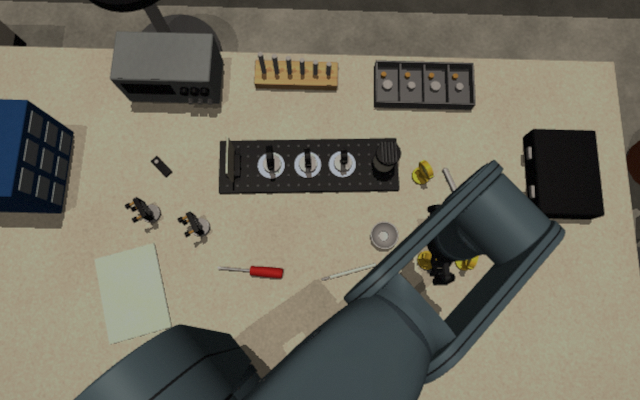

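View pics/t15c.png

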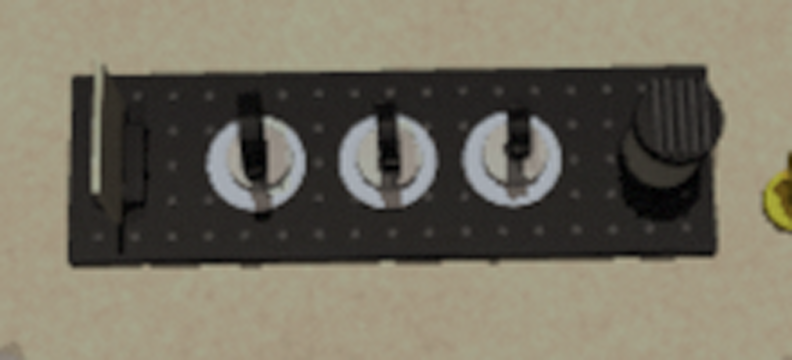

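View pics/s15c.png

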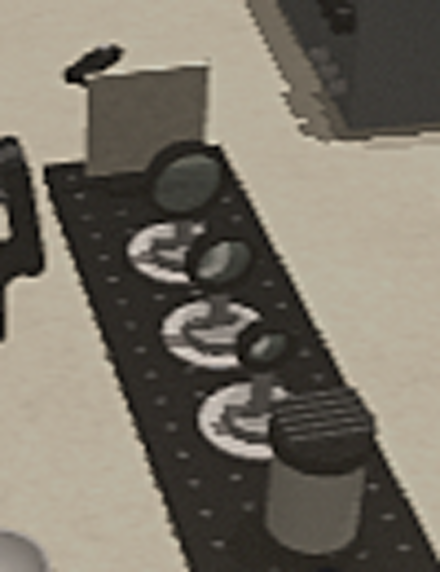

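The top view shows all three feet inside their pads, offset by about 3 mm at most, which is the parallax I'd expect. The rings stand across the row at (268,163), (307,163) and (343,162). The mirrors are still at (147,210) and (197,225), and the gripper is clear. Handing in.

```bash
python3 - <<'E'
from plant import env
print(env.job_done()); print(env.state()['clock'])
E
```

```text
the job is handed in; nothing more can be done
None
the job is handed in; nothing more can be done
```

The lens row is built and handed in, about 25 s into the 90 s limit; no verdict is reported. I put the large lens on the left pad by the screen, the medium in the middle and the small by the lamp. Each was lowered until light contact (about 3–4 N on the wrist) before release.

Last checks, from the final side and top pictures:
- **Lenses:** all three stand upright. Their feet sit centred on the pads to within about 3 mm by eye, and the rings stand across the row. The gripper's turn at each set-down was within about 0.2° of the measured row direction.
- **Mirrors and arm:** both mirror mounts are at their starting pixels, judged by eye. The gripper stopped with its fingertips about 0.2 m up, touching nothing.
- **Disagreements:** the grip readings came out about 2 mm under the stated cheek widths. The networks mislabelled some things, including the screen as a lens and the lamp as a pad, so I used my own fits instead.

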